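# Varnish burst, then hold the drawer front up level

### The arm

A 6-joint arm with a two-finger parallel gripper is mounted at the origin on the work surface. World frame = base frame: x ahead of the robot, y to its left, z up, the work surface at z = 0. Lengths are in mm, angles in rad, forces in N, time in s.
With the tool pointing down it reaches from about 300 to 775 mm from the base axis. Payload 14.6 kg.
Tool frame: the origin (TCP) lies on the centre line of the jaws, within the pads' length; the fingertips stand ahead of it and the grasp point (between the pads) is the TCP (manip.tip_reach is the z of the fingertips in the tool frame, in mm); z points along the fingers, y is the direction in which the jaws open and shut (so a half turn about z gives the same grasp; the last joint's range is limited). The gripper opens to 94 mm and grips with 3 to 60 N. Pads are 16 mm wide; open, the fingers measure 119 mm over their backs; the gripper's body (75 mm by 177 mm) begins 78 mm behind the grasp point.
Start: joints at [1.208, 0.3, 1.521, -0, 1.321, -0.067], TCP at [160.325, 526.104, 224.446] pointing down, gripper open.
Joint ranges: [-3.03, 3.03], [-0.79, 2.21], [0.23, 2.52], [-1.04, 4.18], [0, 3.07], [-2.55, 2.55]. Speed limits (rad/s): [2.22, 2.22, 2.57, 3.14, 3.14, 3.14].

### API

Orientations are given as [roll, pitch, yaw] about the fixed x, y, z axes, in that order (R = Rz(yaw) Ry(pitch) Rx(roll)).
In Python, from cell import manip, camera, search_frame, masks_of, tip_of gives the robot as it stands.
- The arm moves only by the tool send_rows, never from a script. Its argument "plan" is a list of rows, each an object with "travel": the shift along the tool's x, y, z in mm, a list of three; "delta_rot": the turn, a rotation vector about the tool's x, y, z in degrees, a list of three; "fingers": the gripper's target within -1 to 1 (shut at 1, half-way at 0, fully open at -1). In form: [{"travel": [dx, dy, dz], "delta_rot": [wx, wy, wz], "fingers": fingers}, ...]. A call has 1 to 20 rows; each row shifts and turns the commanded pose from where the row before left it, along the tool's axes as they then stand; what a row does not reach is not made up. A row lasts 1/8 s, in which the tool goes at most 62.5 mm and 10.7 degrees, less where a joint would pass 70% of its speed; a pose out of reach is approached as far as the arm can. A call is refused whole if a number of a shift passes 62.5 or a number of a turn 10.7, either way. A call with a gripper value outside its range is refused whole. The fingers move at their own pace and stop on an object; "grip_force" is the grip in N (left out, the last holds). Time passes only in rows, so rows that do not move let the fingers close. It gives the time, the measured TCP pose, the force and the opening at its end, in the units of the state.
- manip.read_state(): the state, without advancing time (a new reading comes with each control period).
- camera(name): name is "scene" or "side" or "wrist"; returns a dict with "color" (420x560x3 uint8, red, green, blue), "z_map" (420x560 float32, mm along the optical axis (not along the pixel's ray), 0 where there is no reading), "fov_y" (degrees; the focal length in pixels is half the picture's height over the tangent of half this angle, whatever the lens; pixels are square), "cx", "cy" (the principal point, pixels), "world_from_camera" (4x4, takes a point from camera to world coordinates); the wrist camera has in their place "tool_from_camera" (4x4, takes a point from camera to tool coordinates, whose origin is the TCP and whose axes are the flange's). Camera axes: x right, y up, looking along -z (the intrinsics and any distortion apply to the point x, -y, -z); pixel columns grow to the right and rows downward; lengths in mm; the calibration is good to about 2 mm. A picture is of the moment at which its call begins: read the wrist's pose just before it.
- manip.sign_off(): hands the job in, once; it reports no verdict.
Trained networks look in the newest picture that a camera, given by its name, has taken for a name from the list of things; names that differ only in an ending like _2 or _b are one class to them, and where a whole thing is asked for, a point or a joint stands for the part that bears it (a point fixed in the world has none). Each returns a list of dicts, best first, with "confidence" (0 to 1); they miss things now and then, are a little off and sometimes report something else, mostly with a low value. They report only what shows in the picture. A call takes as long as a camera call.
- search_frame(name, camera): "at" ([x, y, z] in mm, in the coordinates of the camera as it stood for that picture, good to about 4 mm: the middle of the surface that is visible of it).
- masks_of(name, camera): "region" (420x560 bool, what is visible of it).
- tip_of(name, camera): "at" ([x, y, z] in mm, in the coordinates of the camera as it stood for that picture, good to about 4 mm: a listed point, or the origin of a listed thing).
The state is a dict: "clock": time; "joints": joint angles; "qd": joint speeds; "effort": joint torques, N m; "eef_pos": TCP position; "eef_rot": TCP orientation; "wrist_force": force on the tool from outside, world axes, zero at the start; "moment": the same for the moment, N m; "finger_gap": finger opening in mm.
Only numpy, scipy, OpenCV 4.12 (cv2) and the standard library are available. Lean on these libraries where they do the work, as an engineer would, in place of code of your own. Each camera call takes 0.05 s, during which the arm holds its last target. There are 200 camera calls.

### The job

Give the drawer front its last burst of varnish: press the red nozzle of the blue spray can right down and let it spring back up. Then take the drawer front by its dark bar pull, near the middle, lift it straight off its drying stand to at least 10 cm above it, keeping it level all the way so that the wet varnish does not run, and finish while still holding it there, steady and level. Leave the glue bottle, hammer, offcut and tape where they are.

Things in the scene. Friction and masses are not known exactly. Their poses are not given: they have to be found in the camera images.
- can: Blue spray can, 65 mm across, with a white band, in a square wooden holder (90 x 90 x 30 mm) screwed to the bench: it cannot move. Origin at the centre of the holder's underside, on the bench; z up. Its shoulder narrows to 34 mm across at 178 mm height; above it stands the red nozzle. The spout points along x, roughly towards the drawer front.
- nozzle_top (a point): Centre of the flat top of the red nozzle cap (24 mm across, 22 mm tall), on the can's axis, 208 mm above the bench when up; it moves down with the cap.
- nozzle (a joint): Travel of the nozzle cap in m: 0 up, 0.007 fully down. A spring returns it: about 1.2 N starts it, 5.4 N takes it fully down.
- stand: Fixed drying stand: plywood board 110 x 190 x 14 mm with four short wooden pegs whose tops are 60 mm above the bench. Origin under the centre of the board, x across its short side, y along its long side.
- front: Loose pale-wood drawer front lying face up on the four pegs, 140 (its x) x 240 (its y) x 16 mm, 0.23 to 0.46 kg, balanced about its centre. Origin: centre of its underside, 60 mm above the bench at the start; z up out of its face. A dark bar pull stands mid-face along y, on two 12 mm steel posts at y = -42 and +42 mm.
- pull (a point): Centre of the pull's dark wooden bar, 16 mm wide (drawer front's x), 110 mm long (its y), 20 mm tall: 50 mm above the drawer front's origin, 110 mm above the bench at the start. 24 mm are free between bar and face. Grip it across its 16 mm width, closing along the drawer front's x axis.
- glue: Bystander: yellow glue bottle with black cap, 60 mm across, 160 mm tall, standing on the bench on the same side as the can; origin at the centre of its underside.
- hammer: Bystander: hammer lying on the bench to the left, handle along its x axis; origin at its underside.
- offcut: Bystander: pale wooden offcut 45 x 150 x 45 mm lying beyond the stand; origin at the centre of its underside.
- tape: Bystander: green roll of tape, 90 mm across, 24 mm tall, lying flat beyond the stand; origin at the centre of its underside.

How it is judged:
By the outcome, as a careful person would: the job done as asked, in the order asked, and still so for the second after the job is handed in, while the arm keeps its last pose, push and grip.
It also fails if it takes over 43 s, if anything falls off the work surface, if the arm or the gripper's body presses on something with over 40 N, if the wrist force passes 120 N, or if a joint passes its speed limit or range.

## Working session

There is one attempt and no reset: what is moved stays moved. The work goes in short steps, Python scripts to look and compute and a tool call to move; the robot and the scene stay as the last step left them, time stands still between calls to the robot, and variables do not carry over. Pictures are saved under pics/ and viewed, about 8 in all and at most 12, crops included, and the job is handed in when it is done.

Besides the shell and the picture viewer there is one more tool, called after "Request:" as name(argument=value, ...), one argument or row to a line, values as JSON. send_rows: Moves the arm, as the interface text tells. Its arguments: {"type":"object","properties":{"plan":{"type":"array"},"grip_force":{"type":"number"}},"required":["plan"]}

```bash
mkdir -p pics; cat > h.py <<'E'
import numpy as np, cv2
from cell import manip, camera, search_frame, masks_of, tip_of
from scipy.spatial.transform import Rotation as R
def tw(c,st=None):
    if 'world_from_camera' in c: return np.array(c['world_from_camera'])
    T=np.eye(4);T[:3,:3]=R.from_euler('xyz',st['eef_rot']).as_matrix();T[:3,3]=st['eef_pos']
    return T@np.array(c['tool_from_camera'])
def pts(c,T,m):
    z=c['z_map'];f=210/np.tan(np.radians(c['fov_y'])/2)
    v,u=np.nonzero(m&(z>0));d=z[v,u]
    P=np.c_[(u-c['cx'])/f*d,-(v-c['cy'])/f*d,-d]
    return P@T[:3,:3].T+T[:3,3]
def look(n):
    st=manip.read_state();c=camera(n);return c,tw(c,st)
E
cat > a.py <<'E'
from h import *
print(manip.tip_reach, {k:np.round(v,3).tolist() for k,v in manip.read_state().items()})
ims=[]
for n in ['scene','side']:
    c,T=look(n); ims.append(c['color']); print(n,[k for k in c], np.round(T[:3,3]))
    for t in ['can','nozzle_top','front','pull','stand','glue','hammer','offcut','tape']:
        r=tip_of(t,n)[:2]
        print(t,[(round(x['confidence'],2),np.round(T[:3,:3]@x['at']+T[:3,3]).tolist()) for x in r])
    for t in ['nozzle','pull','front']:
        for x in masks_of(t,n)[:1]:
            p=pts(c,T,x['region']);print('mask',t,len(p),np.round(np.median(p,0)),np.round(np.percentile(p,[2,98],axis=0)).tolist())
cv2.imwrite('pics/1.png',cv2.resize(np.vstack(ims)[:,:,::-1],None,fx=.71,fy=.71))
E
python3 a.py
```

```text
19.0 {'clock': 0.0, 'joints': [1.208, 0.3, 1.522, -0.0, 1.321, -0.067], 'qd': [-0.002, 0.0, 0.002, -0.0, -0.001, -0.0], 'effort': [0.001, -53.181, -35.275, 0.071, 0.024, -0.0], 'eef_pos': [160.232, 525.895, 223.889], 'eef_rot': [-3.14, -0.0, 2.846], 'wrist_force': [0.334, -1.131, -0.006], 'moment': [0.019, 0.024, -0.007], 'finger_gap': 93.824}
scene ['color', 'z_map', 'fov_y', 'cx', 'cy', 'world_from_camera'] [1611.  539.  873.]
can [(0.8, [600.0, -329.0, 1.0])]
nozzle_top [(0.53, [598.0, -329.0, 203.0])]
front [(0.96, [519.0, 59.0, 62.0])]
pull [(0.86, [515.0, 63.0, 110.0])]
stand [(0.64, [521.0, 58.0, -1.0])]
glue [(0.55, [453.0, -260.0, 1.0]), (0.33, [519.0, 60.0, 63.0])]
hammer [(0.58, [530.0, 432.0, -0.0])]
offcut [(0.66, [779.0, 77.0, 1.0])]
tape []
mask nozzle 69 [ 605. -326.  200.] [[266.0, -614.0, -2.0], [615.0, -316.0, 210.0]]
mask pull 2072 [532.  71.  76.] [[453.0, -54.0, 63.0], [595.0, 178.0, 120.0]]
mask front 2013 [532.  71.  76.] [[456.0, -50.0, 64.0], [595.0, 179.0, 120.0]]
side ['color', 'z_map', 'fov_y', 'cx', 'cy', 'world_from_camera'] [ 329. -847.  693.]
can [(0.56, [599.0, -325.0, 3.0])]
nozzle_top [(0.49, [601.0, -330.0, 205.0])]
front [(0.92, [517.0, 59.0, 62.0])]
pull [(0.71, [518.0, 63.0, 111.0]), (0.57, [519.0, 57.0, 58.0])]
stand [(0.64, [519.0, 60.0, -3.0])]
glue [(0.58, [454.0, -260.0, 5.0])]
hammer [(0.85, [529.0, 431.0, 1.0])]
offcut [(0.78, [785.0, 84.0, 2.0])]
tape [(0.71, [784.0, -179.0, -1.0])]
mask nozzle 208 [ 597. -332.  204.] [[586.0, -339.0, 1.0], [686.0, -124.0, 209.0]]
mask pull 2769 [512.  28.  77.] [[448.0, -60.0, 16.0], [588.0, 174.0, 121.0]]
mask front 2708 [513.  28.  77.] [[448.0, -60.0, 65.0], [587.0, 172.0, 121.0]]
```

View pics/1.png

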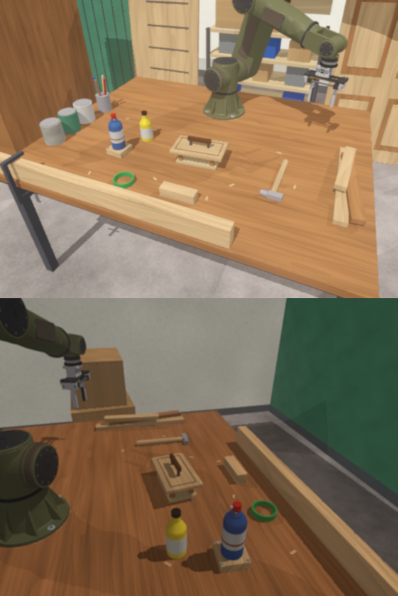

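```bash
cat > ori.py <<'E'
from h import *
import sys
def bar(n):
    c,T=look(n); P=pts(c,T,np.ones(c['z_map'].shape,bool))
    z0=float(sys.argv[2]) if len(sys.argv)>2 else 0
    q=P[(np.hypot(P[:,0]-517,P[:,1]-60)<150)]
    for lo,hi in((114,126),(68,82)):
        s=q[(q[:,2]>lo+z0)&(q[:,2]<hi+z0)][:,:2].astype(np.float32)
        if len(s)<10: continue
        s3=q[(q[:,2]>lo+z0)&(q[:,2]<hi+z0)]
        r=cv2.minAreaRect(s);vt=np.linalg.svd(s-s.mean(0),full_matrices=False)[2][0]
        print(n,lo,len(s),'rect',np.round(r[0],1),np.round(r[1],1),round(r[2],1),'mean',np.round(s3.mean(0),1),'yaw long',round(np.degrees(np.arctan2(vt[1],vt[0])),1))
for n in sys.argv[1].split(','): bar(n)
E
python3 ori.py scene,side
```

```text
scene 114 124 rect [521.6  60.9] [ 19.9 108.2] 3.9 mean [522.1  60.1 118.4] yaw long 95.0
scene 68 1664 rect [521.   59.6] [145.7 241.7] 5.1 mean [534.8  68.2  75.2] yaw long 97.7
side 114 146 rect [518.2  59.8] [ 16.5 109.1] 4.7 mean [517.5  55.1 119.8] yaw long -85.0
side 68 2384 rect [518.1  60.4] [139.9 243. ] 5.0 mean [515.4  39.2  76.4] yaw long -82.7
```

The picture shows the can back left, with the front mid-bench at yaw about 5°. The networks agree with it. I'll turn the tool, close the fingers and travel towards the can.

Request:
send_rows(
  plan=[
    {"travel": [0, 0, -6], "delta_rot": [0, 0, 9.7], "fingers": 1},
    {"travel": [0, 0, -6], "delta_rot": [0, 0, 9.7], "fingers": 1},
    {"travel": [0, 0, -6], "delta_rot": [0, 0, 9.7], "fingers": 1},
    {"travel": [0, 0, -6], "delta_rot": [0, 0, 9.7], "fingers": 1},
    {"travel": [0, 0, -6], "delta_rot": [0, 0, 9.7], "fingers": 1},
    {"travel": [0, 0, -6], "delta_rot": [0, 0, 9.7], "fingers": 1},
    {"travel": [0, 0, 0], "delta_rot": [0, 0, 9.7], "fingers": 1},
    {"travel": [-49.5, 20, 0], "delta_rot": [0, 0, 0], "fingers": 1},
    {"travel": [-49.5, 20, 0], "delta_rot": [0, 0, 0], "fingers": 1},
    {"travel": [-49.5, 20, 0], "delta_rot": [0, 0, 0], "fingers": 1},
    {"travel": [-49.5, 20, 0], "delta_rot": [0, 0, 0], "fingers": 1},
    {"travel": [-49.5, 20, 0], "delta_rot": [0, 0, 0], "fingers": 1},
    {"travel": [-49.5, 20, 0], "delta_rot": [0, 0, 0], "fingers": 1},
    {"travel": [-49.5, 20, 0], "delta_rot": [0, 0, 0], "fingers": 1},
    {"travel": [-49.5, 20, 0], "delta_rot": [0, 0, 0], "fingers": 1},
    {"travel": [-49.5, 20, 0], "delta_rot": [0, 0, 0], "fingers": 1},
    {"travel": [-49.5, 20, 0], "delta_rot": [0, 0, 0], "fingers": 1},
    {"travel": [-49.5, 20, 0], "delta_rot": [0, 0, 0], "fingers": 1},
  ],
  grip_force=40,
)

```text
clock: 3.65
eef_pos: [428.9, 1.8, 260.7]
eef_rot: [3.141, 0.0, 1.661]
wrist_force: [0.6, -0.1, 0.3]
finger_gap: 0.8
```

Request:
send_rows(
  plan=[
    {"travel": [-49, 20, 0], "delta_rot": [0, 0, 0], "fingers": 1},
    {"travel": [-49, 20, 0], "delta_rot": [0, 0, 0], "fingers": 1},
    {"travel": [-49, 20, 0], "delta_rot": [0, 0, 0], "fingers": 1},
    {"travel": [-49, 20, -5], "delta_rot": [0, 0, 0], "fingers": 1},
    {"travel": [-49, 20, -5], "delta_rot": [0, 0, 0], "fingers": 1},
    {"travel": [-49, 20, 0], "delta_rot": [0, 0, 0], "fingers": 1},
    {"travel": [-30, 10, 0], "delta_rot": [0, 0, 0], "fingers": 1},
    {"travel": [0, 0, 0], "delta_rot": [0, 0, 0], "fingers": 1},
  ],
)

```text
clock: 4.65
eef_pos: [586.9, -309.1, 269.1]
eef_rot: [-3.14, -0.001, 1.659]
wrist_force: [-0.0, 0.6, -0.1]
finger_gap: 0.7
```

```bash
cat > noz.py <<'E'
from h import *
import sys
st=manip.read_state();print(np.round(st['eef_pos'],1),np.round(st['eef_rot'],4))
ims=[]
for n in ['wrist','side']:
    c,T=look(n);ims.append(c['color'])
    for x in tip_of('nozzle_top',n)[:2]: print(n,round(x['confidence'],2),np.round(T[:3,:3]@x['at']+T[:3,3],1))
    hsv=cv2.cvtColor(c['color'],cv2.COLOR_RGB2HSV)
    m=((hsv[...,0]<8)|(hsv[...,0]>172))&(hsv[...,1]>150)&(hsv[...,2]>70)
    p=pts(c,T,m);p=p[np.linalg.norm(p[:,:2]-[600,-329],axis=1)<40]
    t=p[p[:,2]>203]
    if len(t): print(n,'red',len(t),'mean',np.round(t.mean(0),1),np.round(t.min(0),1),np.round(t.max(0),1))
cv2.imwrite(sys.argv[1],cv2.resize(np.vstack(ims)[:,:,::-1],None,fx=.71,fy=.71))
E
python3 noz.py pics/2.png
```

```text
[ 586.9 -309.1  269.1] [-3.1404e+00 -8.0000e-04  1.6588e+00]
wrist 0.64 [ 598.7 -326.8  209.5]
wrist red 276 mean [ 605.  -321.4  208.4] [ 586.7 -335.   203. ] [ 612.1 -300.5  267.6]
side 0.64 [ 601.1 -332.1  205.8]
side red 94 mean [ 598.5 -329.3  207.5] [ 588.4 -338.9  203.2] [ 610.3 -317.   209.9]
```

View pics/2.png

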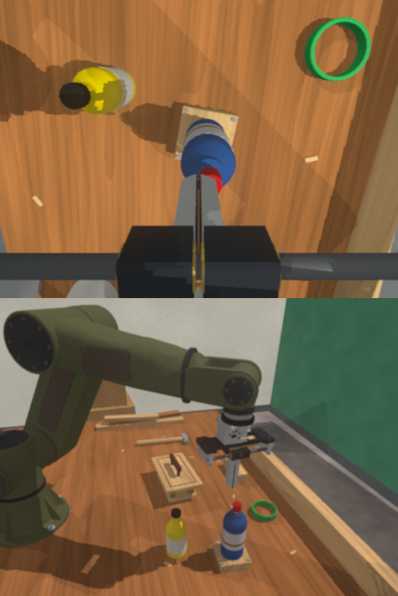

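The wrist view shows the red nozzle partly behind the fingers, near (210,180). The estimates agree on about (600,-329). I'll centre over it and descend to just above.

Request:
send_rows(
  plan=[
    {"travel": [-10.5, 5.5, 0], "delta_rot": [0, 0, 0], "fingers": 1},
    {"travel": [-10.5, 5.5, 0], "delta_rot": [0, 0, 0], "fingers": 1},
    {"travel": [0, 0, 15], "delta_rot": [0, 0, 0], "fingers": 1},
    {"travel": [0, 0, 15], "delta_rot": [0, 0, 0], "fingers": 1},
    {"travel": [0, 0, 8], "delta_rot": [0, 0, 0], "fingers": 1},
    {"travel": [0, 0, 3], "delta_rot": [0, 0, 0], "fingers": 1},
    {"travel": [0, 0, 2], "delta_rot": [0, 0, 0], "fingers": 1},
    {"travel": [0, 0, 2], "delta_rot": [0, 0, 0], "fingers": 1},
    {"travel": [0, 0, 0], "delta_rot": [0, 0, 0], "fingers": 1},
  ],
)

```text
clock: 5.98
eef_pos: [599.8, -327.4, 225.8]
eef_rot: [3.141, 0.0, 1.661]
wrist_force: [-1.2, -0.6, 2.5]
finger_gap: 0.3
```

Request:
send_rows(
  plan=[
    {"travel": [0, 0, 1.5], "delta_rot": [0, 0, 0], "fingers": 1},
    {"travel": [0, 0, 1.5], "delta_rot": [0, 0, 0], "fingers": 1},
    {"travel": [0, 0, 0], "delta_rot": [0, 0, 0], "fingers": 1},
  ],
)

```text
clock: 6.35
eef_pos: [599.8, -327.4, 222.6]
eef_rot: [3.141, 0.0, 1.661]
wrist_force: [0.3, 1.2, 3.5]
finger_gap: 0.6
```

Request:
send_rows(
  plan=[
    {"travel": [0, 0, 1.5], "delta_rot": [0, 0, 0], "fingers": 1},
    {"travel": [0, 0, 1], "delta_rot": [0, 0, 0], "fingers": 1},
    {"travel": [0, 0, 0], "delta_rot": [0, 0, 0], "fingers": 1},
  ],
)

```text
clock: 6.72
eef_pos: [599.8, -327.4, 220.3]
eef_rot: [3.141, 0.0, 1.661]
wrist_force: [-0.7, 0.4, 6.0]
finger_gap: 0.7
```

Request:
send_rows(
  plan=[
    {"travel": [0, 0, 0.7], "delta_rot": [0, 0, 0], "fingers": 1},
    {"travel": [0, 0, 0], "delta_rot": [0, 0, 0], "fingers": 1},
  ],
)

```text
clock: 6.98
eef_pos: [599.9, -327.4, 220.2]
eef_rot: [3.141, 0.001, 1.661]
wrist_force: [-1.7, 1.9, 10.3]
finger_gap: 0.3
```

The nozzle has bottomed: the force jumped to 10 N with no further travel. I'll release it and check that it springs back.

Request:
send_rows(
  plan=[
    {"travel": [0, 0, -4], "delta_rot": [0, 0, 0], "fingers": 1},
    {"travel": [0, 0, -6], "delta_rot": [0, 0, 0], "fingers": 1},
    {"travel": [0, 0, -20], "delta_rot": [0, 0, 0], "fingers": 1},
    {"travel": [0, 0, -30], "delta_rot": [0, 0, 0], "fingers": 1},
    {"travel": [30, -4, 0], "delta_rot": [0, 0, 0], "fingers": 0},
    {"travel": [50, -6, 0], "delta_rot": [0, 0, 0], "fingers": -1},
    {"travel": [50, -6, 0], "delta_rot": [0, 0, 0], "fingers": -1},
    {"travel": [50, -6, 0], "delta_rot": [0, 0, 0], "fingers": -1},
    {"travel": [50, -6, 0], "delta_rot": [0, 0, 0], "fingers": -1},
    {"travel": [50, -6, 0], "delta_rot": [0, 0, 0], "fingers": -1},
    {"travel": [50, -6, 0], "delta_rot": [0, 0, 0], "fingers": -1},
    {"travel": [30, -3, 0], "delta_rot": [0, 0, 0], "fingers": -1},
    {"travel": [0, 0, 0], "delta_rot": [0, 0, 0], "fingers": -1},
  ],
)

```text
clock: 8.6
eef_pos: [524.2, 28.6, 279.2]
eef_rot: [-3.141, 0.0, 1.663]
wrist_force: [-0.5, -0.0, -0.8]
finger_gap: 87.1
```

```bash
python3 noz.py pics/3.png; python3 ori.py wrist,side; cat > pl.py <<'E'
from h import *
c,T=look('wrist')
for x in tip_of('pull','wrist')[:1]: print(round(x['confidence'],2),np.round(T[:3,:3]@x['at']+T[:3,3],1))
E
python3 pl.py
```

```text
[524.2  28.6 279.2] [-3.1412e+00  1.0000e-04  1.6632e+00]
side 0.78 [ 601.8 -330.8  203.5]
side red 97 mean [ 598.7 -329.5  207.5] [ 588.3 -339.3  203.2] [ 610.2 -318.   210. ]
wrist 114 2162 rect [518.3  60.8] [ 15.8 109.4] 4.6 mean [518.   64.4 120.2] yaw long -85.0
wrist 68 31149 rect [518.4  61.5] [140.2 239.3] 5.1 mean [517.3  73.9  76.6] yaw long -84.9
side 114 145 rect [517.7  60.1] [ 15.7 108.7] 5.0 mean [517.6  54.5 119.8] yaw long -85.0
side 68 2384 rect [517.8  61.2] [140.5 245. ] 5.1 mean [515.2  39.2  76.4] yaw long -83.0
0.77 [521.   58.5 109.3]
```

View pics/3.png

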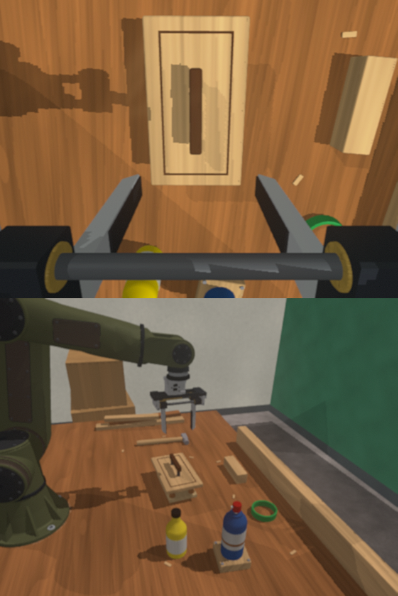

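The wrist view shows the bar centred near (196,110), between the jaws. The side view shows the nozzle back up at the same height as before. I'll descend onto the pull and stop just before closing to re-check.

Request:
send_rows(
  plan=[
    {"travel": [16.2, -1.5, 20], "delta_rot": [0, 0, 0.3], "fingers": -1},
    {"travel": [16.2, -1.5, 30], "delta_rot": [0, 0, 0], "fingers": -1},
    {"travel": [0, 0, 30], "delta_rot": [0, 0, 0], "fingers": -0.3},
    {"travel": [0, 0, 30], "delta_rot": [0, 0, 0], "fingers": -0.3},
    {"travel": [0, 0, 30], "delta_rot": [0, 0, 0], "fingers": -0.3},
    {"travel": [0, 0, 20], "delta_rot": [0, 0, 0], "fingers": -0.3},
    {"travel": [0, 0, 9], "delta_rot": [0, 0, 0], "fingers": -0.3},
    {"travel": [0, 0, 0], "delta_rot": [0, 0, 0], "fingers": -0.3},
  ],
)

```text
clock: 10.0
eef_pos: [518.8, 59.1, 110.2]
eef_rot: [-3.141, 0.0, 1.655]
wrist_force: [-0.1, -0.7, -0.7]
finger_gap: 60.8
```

```bash
python3 -c "
from h import *
print(manip.read_state()['eef_pos'],manip.read_state()['finger_gap'])
c,T=look('wrist');cv2.imwrite('pics/4.png',c['color'][:,:,::-1])"; python3 ori.py wrist
```

```text
[518.8008589   59.14265078 110.2118563 ] 60.800512325223096
wrist 114 7380 rect [517.9  67.1] [84.3 70.2] 57.1 mean [517.5  71.9 120.1] yaw long -84.7
wrist 68 70709 rect [518.3  60.8] [140.6 240.5] 5.2 mean [514.8 102.4  76.5] yaw long -84.6
```

View pics/4.png

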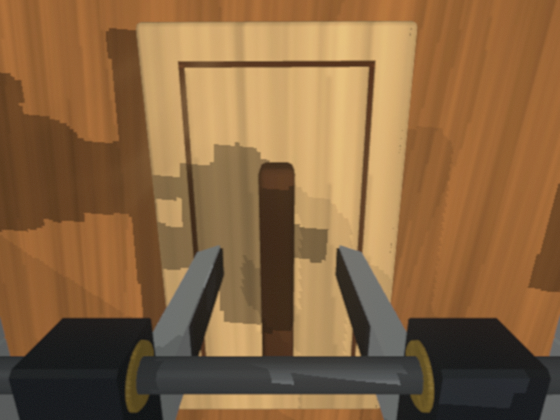

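The bar lies between the pads, around column 277. I'll shift 1.5 mm and close.

Request:
send_rows(
  plan=[
    {"travel": [1.5, -0.6, 0], "delta_rot": [0, 0, 0], "fingers": 0.3},
    {"travel": [0, 0, 0], "delta_rot": [0, 0, 0], "fingers": 0.5},
    {"travel": [0, 0, 0], "delta_rot": [0, 0, 0], "fingers": 1},
    {"travel": [0, 0, 0], "delta_rot": [0, 0, 0], "fingers": 1},
    {"travel": [0, 0, 0], "delta_rot": [0, 0, 0], "fingers": 1},
    {"travel": [0, 0, 0], "delta_rot": [0, 0, 0], "fingers": 1},
    {"travel": [0, 0, 0], "delta_rot": [0, 0, 0], "fingers": 1},
    {"travel": [0, 0, 0], "delta_rot": [0, 0, 0], "fingers": 1},
  ],
  grip_force=50,
)

```text
clock: 11.1
eef_pos: [518.0, 60.7, 110.2]
eef_rot: [-3.141, 0.0, 1.655]
wrist_force: [-1.2, -1.8, 1.0]
finger_gap: 15.4
```

Request:
send_rows(
  plan=[
    {"travel": [0, 0, -1], "delta_rot": [0, 0, 0], "fingers": 1},
    {"travel": [0, 0, -2], "delta_rot": [0, 0, 0], "fingers": 1},
    {"travel": [0, 0, -3], "delta_rot": [0, 0, 0], "fingers": 1},
    {"travel": [0, 0, -4], "delta_rot": [0, 0, 0], "fingers": 1},
    {"travel": [0, 0, -3], "delta_rot": [0, 0, 0], "fingers": 1},
    {"travel": [0, 0, -1], "delta_rot": [0, 0, 0], "fingers": 1},
    {"travel": [0, 0, 0], "delta_rot": [0, 0, 0], "fingers": 1},
  ],
)

```text
clock: 11.98
eef_pos: [518.0, 60.7, 124.3]
eef_rot: [3.142, 0.0, 1.655]
wrist_force: [-0.8, -0.0, -2.9]
finger_gap: 15.5
```

```bash
cat > lev.py <<'E'
from h import *
import sys
st=manip.read_state();print({k:np.round(st[k],3).tolist() for k in('clock','eef_pos','eef_rot','wrist_force','moment','finger_gap')})
z0=st['eef_pos'][2]-110
ims=[]
for n in ['wrist','side']:
    c,T=look(n);ims.append(c['color']);P=pts(c,T,np.ones(c['z_map'].shape,bool))
    a=np.radians(5);d=P[:,:2]-[518,60.7]
    u=d@[np.cos(a),np.sin(a)];v=d@[-np.sin(a),np.cos(a)]
    k=(abs(u)<62)&(abs(u)>14)&(abs(v)<110)&(abs(P[:,2]-76-z0)<14)
    A=np.c_[u[k],v[k],np.ones(k.sum())];z=P[k,2]
    for _ in range(4):
        s=np.linalg.lstsq(A,z,rcond=None)[0];g=abs(z-A@s)<4;A,z=A[g],z[g]
    print(n,k.sum(),'tilt deg along x,y',np.round(np.degrees(np.arctan(s[:2])),2),'face z',round(s[2],1))
if len(sys.argv)>1: cv2.imwrite(sys.argv[1],cv2.resize(np.vstack(ims)[:,:,::-1],None,fx=.71,fy=.71))
E
python3 lev.py
```

```text
{'clock': 11.975, 'eef_pos': [518.05, 60.728, 124.277], 'eef_rot': [3.142, 0.0, 1.655], 'wrist_force': [-0.784, -0.033, -2.871], 'moment': [-0.05, 0.074, 0.024], 'finger_gap': 15.532}
wrist 43856 tilt deg along x,y [-0.01  0.05] face z 90.6
side 1355 tilt deg along x,y [0.01 0.08] face z 90.7
```

Lifted 14 mm and level. I'll go on to about 130 mm.

Request:
send_rows(
  plan=[
    {"travel": [0, 0, -3], "delta_rot": [0, 0, 0], "fingers": 1},
    {"travel": [0, 0, -6], "delta_rot": [0, 0, 0], "fingers": 1},
    {"travel": [0, 0, -9], "delta_rot": [0, 0, 0], "fingers": 1},
    {"travel": [0, 0, -11], "delta_rot": [0, 0, 0], "fingers": 1},
    {"travel": [0, 0, -12], "delta_rot": [0, 0, 0], "fingers": 1},
    {"travel": [0, 0, -12], "delta_rot": [0, 0, 0], "fingers": 1},
    {"travel": [0, 0, -12], "delta_rot": [0, 0, 0], "fingers": 1},
    {"travel": [0, 0, -12], "delta_rot": [0, 0, 0], "fingers": 1},
    {"travel": [0, 0, -12], "delta_rot": [0, 0, 0], "fingers": 1},
    {"travel": [0, 0, -11], "delta_rot": [0, 0, 0], "fingers": 1},
    {"travel": [0, 0, -9], "delta_rot": [0, 0, 0], "fingers": 1},
    {"travel": [0, 0, -6], "delta_rot": [0, 0, 0], "fingers": 1},
    {"travel": [0, 0, -3], "delta_rot": [0, 0, 0], "fingers": 1},
    {"travel": [0, 0, 0], "delta_rot": [0, 0, 0], "fingers": 1},
    {"travel": [0, 0, 0], "delta_rot": [0, 0, 0], "fingers": 1},
    {"travel": [0, 0, 0], "delta_rot": [0, 0, 0], "fingers": 1},
    {"travel": [0, 0, 0], "delta_rot": [0, 0, 0], "fingers": 1},
  ],
)

```text
clock: 14.2
eef_pos: [518.0, 60.8, 242.1]
eef_rot: [-3.141, -0.0, 1.656]
wrist_force: [0.3, -0.5, -2.4]
finger_gap: 15.5
```

```bash
python3 lev.py pics/5.png; python3 lev.py | head -1
```

```text
{'clock': 14.2, 'eef_pos': [518.034, 60.769, 242.121], 'eef_rot': [-3.141, -0.0, 1.656], 'wrist_force': [0.301, -0.49, -2.444], 'moment': [-0.061, 0.053, -0.028], 'finger_gap': 15.531}
wrist 43873 tilt deg along x,y [-0.02  0.05] face z 208.4
side 1278 tilt deg along x,y [0.06 0.08] face z 208.6
{'clock': 14.3, 'eef_pos': [518.038, 60.767, 242.175], 'eef_rot': [-3.141, 0.0, 1.655], 'wrist_force': [0.43, -0.091, -1.834], 'moment': [-0.021, 0.022, -0.007], 'finger_gap': 15.61}
```

View pics/5.png

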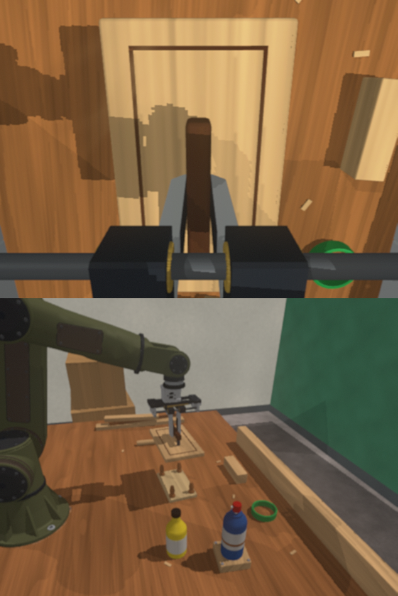

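The side view shows the front held level well above the bare pegs, near (178,440), and the bystanders where they were. Handing in.

```bash
python3 -c "
from h import *
print(manip.sign_off())"
```

```text
the job is handed in; nothing more can be done
None
```

I gave the drawer front its last burst of varnish, then lifted it off the stand by its pull, and handed the job in with the arm still holding it.

- **Nozzle:** I pressed it with the closed fingers until the force jumped to about 10 N with no further travel; 5.4 N takes it fully down. After release, the side camera measured the cap at 207.5 mm, the same as before the press.
- **Lift:** I gripped the pull at its middle with 50 N and raised the front straight up. Its underside is now about 132 mm above the pegs.
- **Level:** Both cameras read the tilt as under 0.1° just after lift-off and at the final pose, where I checked it. The position and grip opening stayed steady.
- **Other things:** The glue bottle, offcut and tape looked unmoved in the last picture. The hammer was partly hidden behind the raised front. I touched none of them.
- **Limits:** The clock read about 14 s before I handed in, against the 43 s limit.
- **Disagreement:** The wrist force showed only about 2–3 N for the held front, just around the minimum its stated mass implies (2.3 N). That reading wavers by about 1 N. The cameras show clearly that the front is held.

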